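# Clamp the module and show its ID plate to the reader

## Robot

A 6-joint arm with a two-finger parallel gripper is mounted at the origin on the work surface. World frame = base frame: x ahead of the robot, y to its left, z up, the work surface at z = 0. Lengths are in m, angles in degrees, forces in N, time in s.
With the tool pointing down it reaches from about 0.325 to 0.9 m from the base axis. Payload 3.5 kg.
Tool frame: the origin (TCP) lies at the very end of the fingers, on their centre line; the grasp point (between the pads) lies 19 mm behind it (env.grasp_offset is the distance from the TCP to the grasp point, in m); z points along the fingers, x is the direction in which the jaws open and shut, and the axes are right-handed (so a half turn about z gives the same grasp; the last joint's range is limited). The gripper opens to 85 mm and grips with 20 to 120 N. Pads are 22 mm wide; open, the fingers measure 114 mm over their backs; the gripper's body (76 mm by 85 mm) begins 54 mm behind the grasp point. The pads swing forward as they close: fully open they stand 13 mm farther back than shut.
Start: joints at [70.336, 15.837, -1.513, 72.651, 0, 84.076], TCP at [0.148, 0.607, 0.231] pointing down, gripper open.
Joint ranges: [-178.77, 178.77], [-48.84, 107.48], [-61.69, 71.31], [-111.58, 123.2], [-90, 87.43], [-180, 180]. Speed limits (degrees/s): [147.25, 147.25, 180, 180, 180, 180].

## Interface

Orientations are given as [roll, pitch, yaw] about the fixed x, y, z axes, in that order (R = Rz(yaw) Ry(pitch) Rx(roll)).
In Python, from station import status, imaging, workorder, masks_of, env gives the robot as it stands.
- The arm moves only by the shell command python3 -m creep 'ROWS' [FORCE]. ROWS is JSON, a list that holds one entry, the list of rows, each a list of 5 numbers: the shift along the tool's x, y, z in m, then the turn about the tool's z in degrees, then the closure, from 0 (fully open) to 1 (shut). A call has 1 to 8 rows; each row shifts and turns the pose as measured when the row begins, along the tool's axes as they then stand; what a row does not reach is not made up. A row lasts 1/8 s, in which the tool goes at most 62.5 mm and 10.7 degrees, less where a joint would pass 70% of its speed; a pose out of reach is approached as far as the arm can. A call with a gripper value outside its range is refused whole. The fingers move at their own pace and stop on an object; FORCE is the grip in N (left out, the last holds). Time passes only in rows, so rows that do not move let the fingers close. It gives the time, the measured TCP pose, the force and the opening at its end, in the units of the state.
- status.get_state(): the state, without advancing time (a new reading comes with each control period).
- imaging.read_camera(name): name is "side" or "top"; returns (picture, depth): 420x560x3 uint8, red, green, blue; 420x560 float32, m along the optical axis (not along the pixel's ray), 0 where there is no reading.
- imaging.camera_model(name): a dict with "vertical_fov" (degrees; the focal length in pixels is half the picture's height over the tangent of half this angle, whatever the lens; pixels are square), "cx", "cy" (the principal point, pixels), "dist_coeffs" ([k1, k2, p1, p2, k3] as OpenCV has them; the pictures are not rectified), "R" (3x3) and "t" (3): a world point X has camera coordinates R X + t. Camera axes: x right, y down, z forward; pixel columns grow to the right and rows downward; lengths in m; the calibration is good to about 2 mm. A picture is of the moment at which its call begins. camera_model takes no time and is no camera call.
- workorder.sign_off(): hands the job in, once; it reports no verdict.
Trained networks look in the newest picture that a camera, given by its name, has taken for a name from the list of things; names that differ only in an ending like _2 or _b are one class to them, and where a whole thing is asked for, a point or a joint stands for the part that bears it (a point fixed in the world has none). Each returns a list of dicts, best first, with "confidence" (0 to 1); they miss things now and then, are a little off and sometimes report something else, mostly with a low value. They report only what shows in the picture. A call takes as long as a camera call. They do not tell look-alikes from the thing itself.
- masks_of(thing, camera): "mask" (420x560 bool, what is visible of it) and "uv" ([column, row] in pixels, amid what is visible of it).
The state is a dict: "time_s": time; "q": joint angles; "joint_velocities": joint speeds; "joint_efforts": joint torques, N m; "eef_pos": TCP position; "ee_rot": TCP orientation; "force": force on the tool from outside, world axes, zero at the start; "ft_torque": the same for the moment, N m; "finger_gap": opening from 0.0 (shut) to 1.0 (fully open).
Only numpy, scipy, OpenCV 4.12 (cv2) and the standard library are available. Lean on these libraries where they do the work, as an engineer would, in place of code of your own. Each camera call takes 0.05 s, during which the arm holds its last target.

## Task

The module is already lying in the test fixture: press the red-knobbed arm fully down onto it. Then take the ID plate out of the black rack, find its frosted end by the small corner notch, and, holding it by the clear end with your fingers off the frosted part, show the label to the reader: label side up and squarely facing the lens, the label centred about 13 cm in front of the lens, notched long edge uppermost and level from side to side. Finish while still holding the plate there, clear of the reader; leave the mouse, the marker and the tray of modules where they are.

Things in the scene. Friction and masses are not known exactly. Their poses are not given: they have to be found in the camera images.
- press_arm (a joint): hinge of the fixture's pressure arm: 0 = fully down and level on the module, grows to at most 1.0 rad as the arm's free end is raised; starts open at 0.5 to 0.9. A stiff friction hinge: the arm stays where it is left; pressing it down at the knob takes about 3 N
- press_knob (a point): centre of the red ball knob (32 mm diameter) on the free end of the fixture's dark steel pressure arm, 150 mm from the hinge; at joint 0 it is about 66 mm above the table. Press it down from above
- press_hinge (a point): middle of the hinge axis of the pressure arm, 62 mm above the table, between two aluminium cheeks at one end of the clear fixture base (200 x 110 x 14 mm, fixed to the table; its yaw varies by up to 0.3 rad). Its x axis points level from the knob's end towards the hinge, y is the hinge axis, z up
- rack_slot (a point): midpoint of the slot floor of the black plate rack (150 x 50 mm, 20 mm high, fixed; lying at any yaw), 4 mm above the table; x along the slot, z up. The slot is 9.5 mm wide, 124 mm long and 16 mm deep
- plate_mid (a point): centre of the ID plate, 120 x 8 x 60 mm, about 70 g, on edge in the rack, top 64 mm above the table. x: along it to the frosted white end (x +6 to +60 mm; the blue-tinted clear part is -60 to +6). y: normal of the label face. z: to the notched edge (up in the rack). Notch 12 x 14 mm high at the +x +z corner: upper left when the label faces you
- label (a point): centre of the yellow square label (34 mm, black squares) on the plate's +y face at its frosted end: 31 mm along x, 4 mm along y, -3 mm along z from the plate's centre. Same axes as the plate
- reader_head: white camera head (56 x 62 x 55 mm) on a grey steel post stand (base 110 x 110 mm, fixed). Origin at the centre of the lens face, 280 mm above the table; z is the viewing direction, out of the lens, 45 degrees down and roughly towards the robot; y is level; x points up and towards the robot. Post and stand are on the side away from the robot
- read_spot (a point): point in the air on the viewing axis, 130 mm in front of the lens, about 188 mm above the table, where the label's centre belongs; axes as the reader head
- mouse: black computer mouse, 100 x 58 x 30 mm, loose bystander; origin under its centre
- marker: light blue marker pen with a white cap, 140 x 14 x 14 mm, loose bystander; origin at its underside near the middle, x along it
- tray: black tray of small modules, 130 x 170 x 26 mm, loose bystander; origin under its centre
There are look-alikes about, which are no part of the job. What is shaped like the part that bears plate_mid but pink is not meant.

How it is judged (in metres and radians):
On the way, in this order (a step that is already met when the one before it is completed fails the run):
1. the pressure arm is pressed fully down while the plate still stands in the rack (value of joint press_arm below 0.06 rad and distance between plate_mid and rack_slot below 0.045 m), for 0.1 s.
2. the plate is lifted clear of the rack (height (world z) of plate_mid above 0.09 m), for 0.1 s.
At the end, for the whole second after the job is handed in: Arm down (<0.08 rad). Plate held still by its clear end, not touching the reader; label within 25 mm of the viewing axis, 90-170 mm from the lens, label side up, facing it within 0.35 rad, notched edge up, level within 0.3 rad; mouse, marker, tray within 20 mm of their start (value of joint press_arm below 0.08 rad and x of label in the frame of reader_head between -0.025 and 0.025 m and y of label in the frame of reader_head between -0.025 and 0.025 m and z of label in the frame of reader_head between 0.09 and 0.17 m and angle between the y axis of label and the z axis of reader_head, either way round below 0.35 rad and angle between label's own y axis and vertical below 1.3 rad and angle between label's own z axis and vertical below 1.3 rad and angle between the x axis of label and the y axis of reader_head, either way round below 0.3 rad and distance between the grasp point and label above 0.036 m and x of the grasp point in the frame of plate_mid below -0.004 m and contact force between the fingers and plate above 1 N and contact force between each of plate, the arm and reader below 0.1 N and linear speed of plate below 0.03 m/s and distance of each of mouse, marker, tray from where it was at the start of the episode below 0.02 m); the arm keeps its last pose, push and grip.
It fails at once if the mouse, the marker or the tray is disturbed (distance of any of mouse, marker, tray from where it was at the start of the episode above 0.02 m).
It also fails if it takes over 58 s, if anything falls off the work surface, if the arm or the gripper's body presses on something with over 40 N, if the wrist force passes 120 N, or if a joint passes its speed limit or range.

## Working session

There is one attempt and no reset: what is moved stays moved. The work goes in short steps, Python scripts to look and compute and a shell command to move; the robot and the scene stay as the last step left them, time stands still between calls to the robot, and variables do not carry over. Pictures are saved under pics/ and viewed, and the job is handed in when it is done.

```bash
ls; mkdir -p pics
cat > h.py <<'E'
import numpy as np, cv2
from station import status, imaging, workorder, masks_of, env
def K(m,h=420):
    f=h/2/np.tan(np.radians(m["vertical_fov"])/2)
    return np.array([[f,0,m["cx"]],[0,f,m["cy"]],[0,0,1]])
def world(name,uv,depth):
    m=imaging.camera_model(name); uv=np.asarray(uv,float).reshape(-1,1,2)
    n=cv2.undistortPoints(uv,K(m),np.array(m["dist_coeffs"],float)).reshape(-1,2)
    d=np.asarray(depth,float).reshape(-1,1)
    c=np.hstack([n*d,d]); return (c-np.array(m["t"]))@np.array(m["R"])
def proj(name,X):
    m=imaging.camera_model(name)
    r,_=cv2.Rodrigues(np.array(m["R"],float))
    return cv2.projectPoints(np.asarray(X,float).reshape(-1,3),r,np.array(m["t"],float),K(m),np.array(m["dist_coeffs"],float))[0].reshape(-1,2)
def cloud(name,depth,mask):
    v,u=np.nonzero(mask&(depth>0)); return world(name,np.c_[u,v],depth[v,u])
def Rt():
    from scipy.spatial.transform import Rotation as R
    s=status.get_state(); e=s["ee_rot"]
    return R.from_euler('xyz',e,degrees=True).as_matrix(),np.array(s["eef_pos"])
E
python3 - <<'E'
from h import *
s=status.get_state(); print(s["time_s"],s["eef_pos"],s["ee_rot"],env.grasp_offset)
for n in("side","top"):
    p,d=imaging.read_camera(n); cv2.imwrite(f"pics/{n}0.png",cv2.resize(p[...,::-1],(800,600))); np.savez(f"{n}0.npz",p=p,d=d)
    m=imaging.camera_model(n); print(n,m["vertical_fov"],m["dist_coeffs"],-np.array(m["R"]).T@m["t"])
    for t in("press_knob","plate_mid","rack_slot","label","reader_head","mouse","marker","tray"):
        try:
            for r in masks_of(t,n)[:3]:
                c=cloud(n,d,r["mask"]); print(t,round(r["confidence"],2),np.round(r["uv"]),r["mask"].sum(),np.median(c,0).round(3) if len(c) else None)
        except Exception as e: print(t,e)
print(status.get_state()["time_s"])
E
```

```text
pics
0.0 [0.14820467 0.6063501  0.23013502] [-1.79986961e+02  1.31087830e-01  7.62583548e+01] 0.0187
side 57.087089036610564 [-0.02293913  0.          0.          0.          0.        ] [0.12656069 0.84752923 0.76315624]
press_knob 0.43 [308. 180.] 96 [ 0.547 -0.287  0.092]
plate_mid 0.7 [224. 303.] 335 [0.535 0.312 0.048]
plate_mid 0.66 [292. 325.] 476 [0.364 0.282 0.039]
rack_slot 0.61 [223. 317.] 735 [0.527 0.326 0.018]
label 0.86 [290. 320.] 481 [0.364 0.282 0.039]
label 0.7 [225. 304.] 306 [0.538 0.31  0.05 ]
reader_head 0.7 [220. 155.] 610 [0.666 0.078 0.31 ]
marker 0.36 [160. 375.] 4807 [0.561 0.514 0.023]
tray 0.86 [162. 377.] 4830 [0.561 0.512 0.023]
top 47.52923228114914 [-0.11986091  0.          0.          0.          0.        ] [0.2453886  0.02429262 1.52333057]
press_knob 0.84 [389. 216.] 308 [ 0.512 -0.287  0.127]
plate_mid 0.68 [198. 213.] 209 [0.541 0.303 0.053]
plate_mid 0.61 [207. 264.] 150 [0.365 0.268 0.057]
plate_mid 0.56 [279. 264.] 154 [0.364 0.031 0.012]
rack_slot 0.63 [199. 210.] 476 [0.532 0.297 0.019]
label 0.73 [205. 266.] 151 [0.365 0.27  0.057]
label 0.67 [276. 142.] 509 [0.665 0.055 0.323]
label 0.61 [197. 209.] 236 [0.543 0.302 0.053]
reader_head 0.65 [272. 141.] 546 [0.666 0.057 0.322]
reader_head 0.45 [379. 223.] 2068 [ 0.495 -0.28   0.017]
mouse 0.58 [435. 207.] 538 [ 0.559 -0.48   0.023]
marker 0.46 [140. 202.] 2113 [0.565 0.498 0.024]
marker 0.44 [279. 265.] 176 [0.366 0.031 0.012]
tray 0.85 [140. 201.] 2009 [0.567 0.496 0.025]
0.9
```

View pics/side0.png

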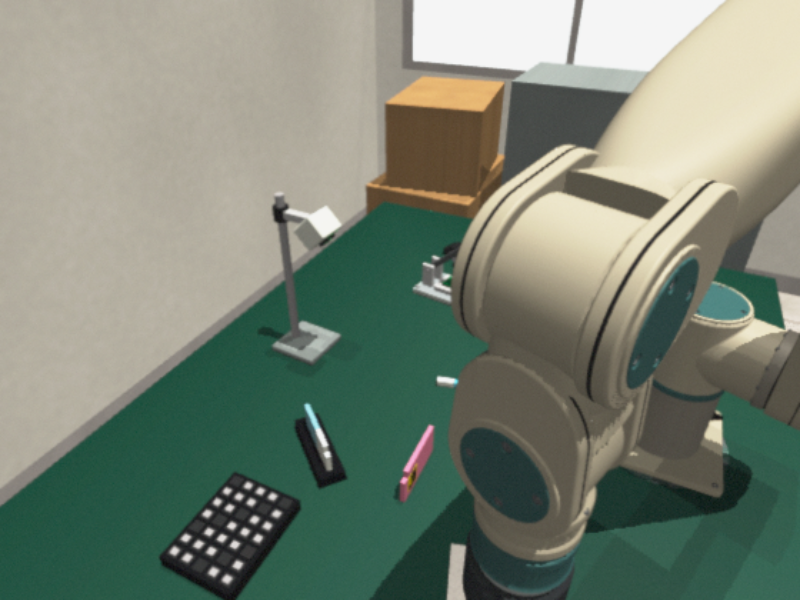

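View pics/top0.png

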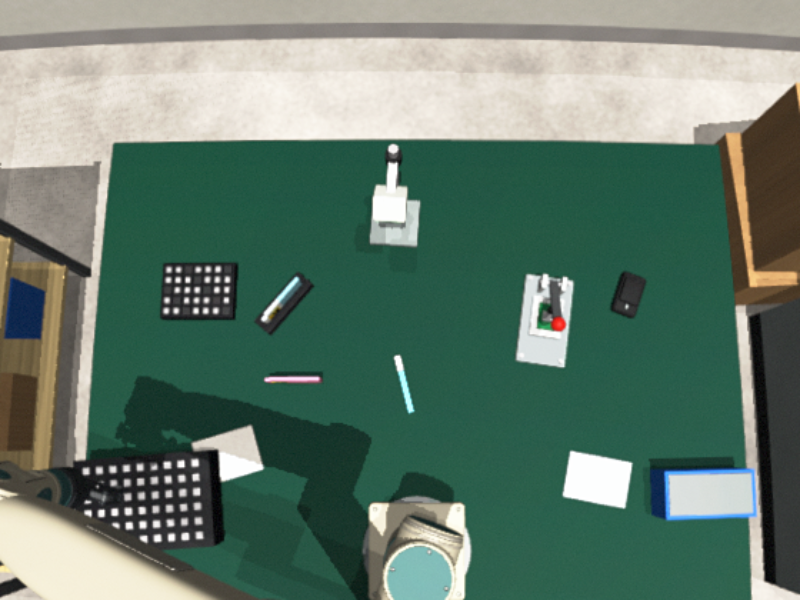

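Run:
```python
import numpy as np,cv2
a=np.load("side0.npz")["p"];b=np.load("top0.npz")["p"]
x=cv2.resize(a[275:355,175:340,::-1],(800,388),interpolation=cv2.INTER_CUBIC);cv2.imwrite("pics/sc.png",x)
x=cv2.resize(b[185:295,165:310,::-1],(790,600),interpolation=cv2.INTER_CUBIC);cv2.imwrite("pics/tc.png",x)
x=cv2.resize(b[180:260,330:440,::-1],(800,582),interpolation=cv2.INTER_CUBIC);cv2.imwrite("pics/tf.png",x)
```

```text
(no output)
```

View pics/sc.png

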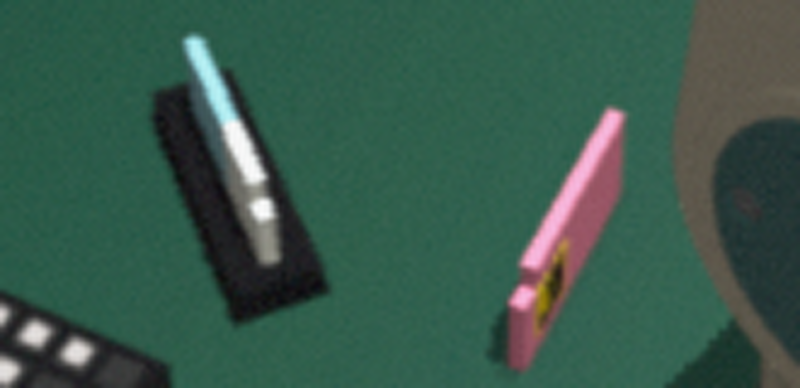

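View pics/tc.png

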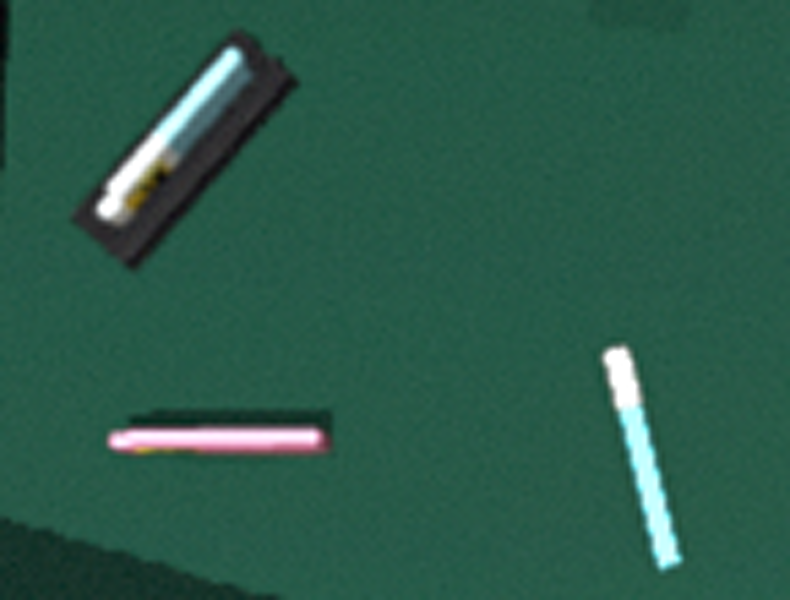

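View pics/tf.png

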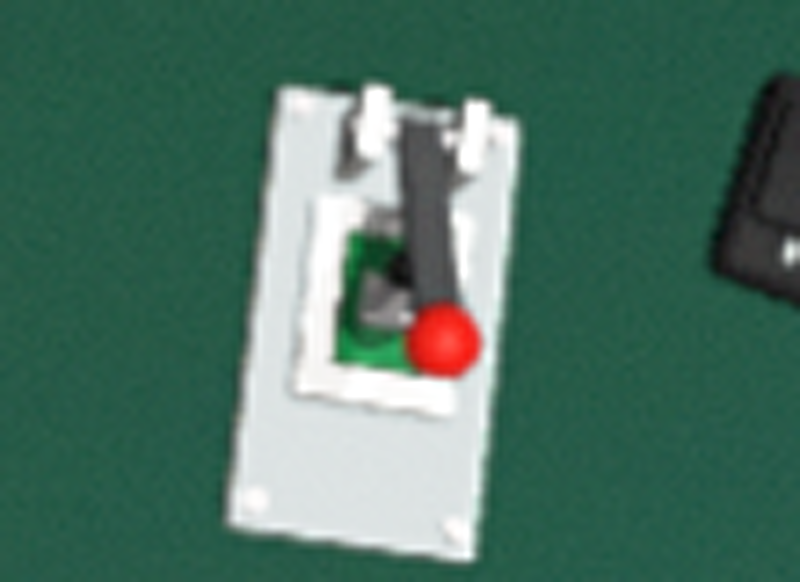

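The plate stands in the upper-left rack, with its frosted notched end at lower left and the label facing lower right. The pink plate is the look-alike. The marker lies at about (400,385) of the scaled top view. The red knob is at about (558,323), with its hinge toward +x. Next I measure these.

Run:
```python
from h import *
z=np.load("top0.npz");p,d=z["p"].astype(int),z["d"]
r,g,b=p[...,0],p[...,1],p[...,2]
U,V=np.meshgrid(np.arange(560),np.arange(420))
def box(u0,u1,v0,v1): return (U>=u0)&(U<=u1)&(V>=v0)&(V<=v1)
red=(r>150)&(g<90)&(b<90)&box(370,410,205,245)
c=cloud("top",d,red);print("knob n",len(c),"mean",c.mean(0),"max z",c[:,2].max(),np.percentile(c[:,2],50))
# sphere fit fixed r
from scipy.optimize import least_squares
f=least_squares(lambda x:np.linalg.norm(c-x,axis=1)-0.016,c.mean(0)-[0,0,.01],loss='soft_l1',f_scale=.002);print("centre",f.x,np.abs(f.fun).mean())
# fixture base: points z in .008..0.02
m=box(355,410,185,262); c=cloud("top",d,m); bb=c[(c[:,2]>.009)&(c[:,2]<.02)]
rect=cv2.minAreaRect((bb[:,:2]).astype(np.float32)*1000);print("base rect",rect)
ch=c[(c[:,2]>.055)&(c[:,0]>.55)];print("cheeks",len(ch),ch.mean(0),ch.min(0),ch.max(0))
# plate top
m=box(170,225,185,240); c=cloud("top",d,m); t=c[(c[:,2]>.045)]
print("plate",len(t),t.mean(0),t[:,2].max()); rect=cv2.minAreaRect(t[:,:2].astype(np.float32)*1000);print(rect)
k=c[(c[:,2]>.012)&(c[:,2]<.03)];print("rack",cv2.minAreaRect(k[:,:2].astype(np.float32)*1000))
top=t[t[:,2]>.057]; uu,ss,vt=np.linalg.svd(top[:,:2]-top[:,:2].mean(0));q=(top[:,:2]-top[:,:2].mean(0))@vt[0]; print("top line",top[:,:2].mean(0),vt[0],q.min(),q.max(),len(top))
# reader
for n in("top","side"):
    zz=np.load(n+"0.npz"); dd=zz["d"]; m=box(255,300,120,160) if n=="top" else box(190,245,135,180)
    c=cloud(n,dd,m); c=c[(c[:,2]>.22)&(c[:,0]>.55)&(c[:,0]<.8)]; print(n,len(c),c.min(0),c.max(0))
    h=c[(c[:,2]>.27)]; print(np.percentile(h,[2,50,98],axis=0).round(3).tolist())
# stand base
m=box(255,300,125,175);c=cloud("top",np.load("top0.npz")["d"],m);k=c[(c[:,2]>.005)&(c[:,2]<.03)];print("stand",cv2.minAreaRect(k[:,:2].astype(np.float32)*1000),np.median(k[:,2]))
```

```text
knob n 74 mean [ 0.46799566 -0.28128847  0.17597537] max z 0.1856623087986065 0.17639769531578792
centre [ 0.47111866 -0.28252966  0.16415979] 0.0018146845442150443
base rect ((505.05633544921875, -290.9538879394531), (117.80746459960938, 230.00816345214844), 83.06664276123047)
cheeks 157 [ 0.57373631 -0.29749292  0.07478446] [ 0.55064711 -0.32859833  0.05515792] [ 0.59739026 -0.2703081   0.0978333 ]
plate 147 [0.54489009 0.30166044 0.0596496 ] 0.07237800348512469
((543.6200561523438, 304.57891845703125), (10.958041191101074, 116.46082305908203), 50.24627685546875)
rack ((542.864013671875, 304.45050048828125), (47.99110794067383, 150.3230743408203), 49.76451873779297)
top line [0.54622277 0.30170424] [-0.77457237  0.63248529] -0.05407508885518631 0.05290361132515705 103
top 646 [0.64082058 0.02309436 0.2224358 ] [0.75992217 0.08723898 0.34252585]
[[0.643, 0.026, 0.302], [0.669, 0.055, 0.323], [0.728, 0.086, 0.338]]
side 1047 [0.63993581 0.02560386 0.22017095] [0.78381138 0.09227505 0.35520724]
[[0.644, 0.031, 0.275], [0.679, 0.062, 0.314], [0.772, 0.088, 0.349]]
stand ((754.4490356445312, 44.562557220458984), (169.98570251464844, 148.3896942138672), 2.6525096893310547) 0.013091444545296553
```

```bash
python3 -m creep '[[[0,0,0,-6.87,1],[0,0,0,-6.87,1],[-0.045,0.034,0,0,1],[-0.045,0.034,0,0,1],[-0.045,0.034,0,0,1],[-0.045,0.034,0,0,1],[-0.045,0.034,0,0,1],[-0.045,0.034,0,0,1]]]' 40
```

```text
time_s: 1.9
eef_pos: [0.3596, 0.336, 0.2318]
ee_rot: [179.8, -0.2, 91.0]
force: [0.2, 0.1, -0.0]
finger_gap: -0.004
```

```bash
python3 -m creep '[[[-0.05,0.035,0,0,1],[-0.05,0.035,0,0,1],[-0.06,0.005,0,0,1],[-0.06,0.005,0,0,1],[-0.06,0.005,0,0,1],[-0.06,0.005,0,0,1],[-0.06,0.005,0,0,1],[-0.06,0.005,0,0,1]]]'
```

```text
time_s: 2.9
eef_pos: [0.4732, -0.1365, 0.2331]
ee_rot: [179.1, -0.3, 91.0]
force: [0.4, -0.0, -0.6]
finger_gap: -0.0
```

```bash
python3 -m creep '[[[-0.06,-0.002,0,0,1],[-0.06,-0.002,0.01,0,1],[-0.026,0.001,0.02,0,1],[0,0,0,0,1]]]'
python3 - <<'E'
from h import *
for n in("side","top"):
    p,d=imaging.read_camera(n); np.savez(f"{n}1.npz",p=p,d=d)
    if n=="top":x=p[170:270,330:450]
    else: x=p[130:230,250:400]
    cv2.imwrite(f"pics/{n}1.png",cv2.resize(x[...,::-1],None,fx=5,fy=5,interpolation=2))
E
```

```text
time_s: 3.4
eef_pos: [0.4735, -0.2921, 0.2031]
ee_rot: [178.9, -0.1, 90.6]
force: [-0.0, 0.7, 0.6]
finger_gap: -0.003
```

View pics/side1.png

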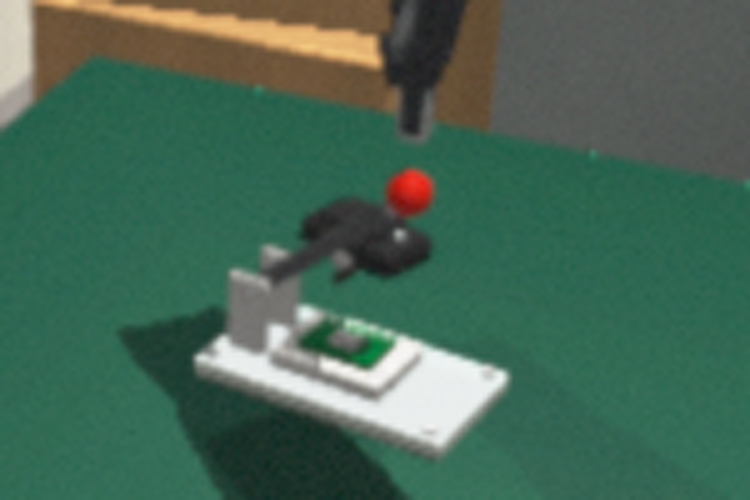

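View pics/top1.png

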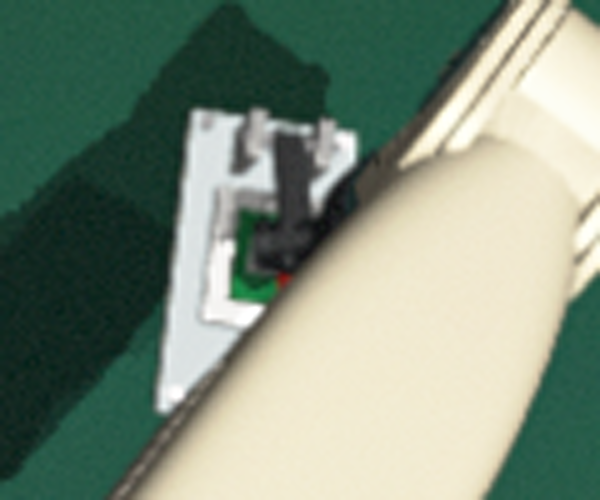

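```bash
python3 -m creep '[[[0.008,-0.004,0.015,0,1],[0,-0.008,0.012,0,1],[0,-0.007,0.015,0,1],[0,-0.006,0.015,0,1],[0.001,-0.004,0.015,0,1],[0.001,-0.003,0.015,0,1]]]'
```

```text
time_s: 4.25
eef_pos: [0.4367, -0.2746, 0.117]
ee_rot: [179.3, 0.1, 91.1]
force: [-1.8, -1.2, 4.0]
finger_gap: 0.003
```

```bash
python3 -m creep '[[[-0.002,-0.003,0.014,0,1],[-0.001,0,0.013,0,1],[0,0,0.008,0,1],[0,0,0.003,0,1]]]'
```

```text
time_s: 4.75
eef_pos: [0.4334, -0.2766, 0.0807]
ee_rot: [179.4, -0.0, 91.2]
force: [-11.5, 9.5, 40.8]
finger_gap: -0.004
```

```bash
python3 -m creep '[[[0,0,-0.001,0,1],[0,0,0,0,1]]]';python3 -m creep '[[[0,0,-0.05,0,1],[0,0,-0.06,0,1],[0.055,-0.01,-0.02,0,1],[0.06,0,0,0,1],[0.06,0,0,0,1]]]'
python3 - <<'E'
from h import *
n="side"
p,d=imaging.read_camera(n); x=p[130:230,250:400]
cv2.imwrite(f"pics/{n}2.png",cv2.resize(x[...,::-1],None,fx=5,fy=5,interpolation=2))
p,d=imaging.read_camera("top"); x=p[170:270,330:450]
cv2.imwrite(f"pics/top2.png",cv2.resize(x[...,::-1],None,fx=5,fy=5,interpolation=2))
s=status.get_state();print(s["q"],s["eef_pos"],s["ee_rot"])
E
```

```text
time_s: 5.0
eef_pos: [0.4354, -0.2776, 0.0829]
ee_rot: [179.2, 0.1, 91.2]
force: [0.5, 0.8, -0.5]
finger_gap: 0.002
time_s: 5.62
eef_pos: [0.4244, -0.1033, 0.2142]
ee_rot: [178.9, 0.0, 90.7]
force: [0.9, 0.4, 0.7]
finger_gap: -0.0
[-22.15042898  -3.82258887 -25.78410241  67.19962294   0.52238612
 -23.36060515] [ 0.4227659  -0.09959494  0.2134232 ] [ 1.79022767e+02 -1.46895353e-01  9.12152531e+01]
```

View pics/side2.png

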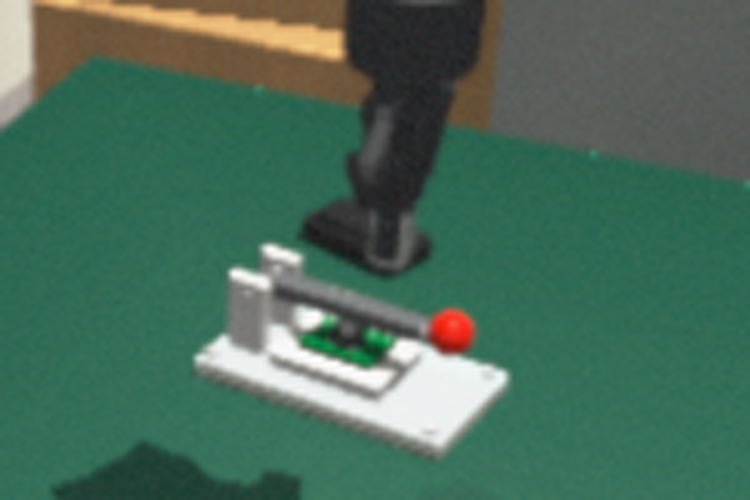

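View pics/top2.png

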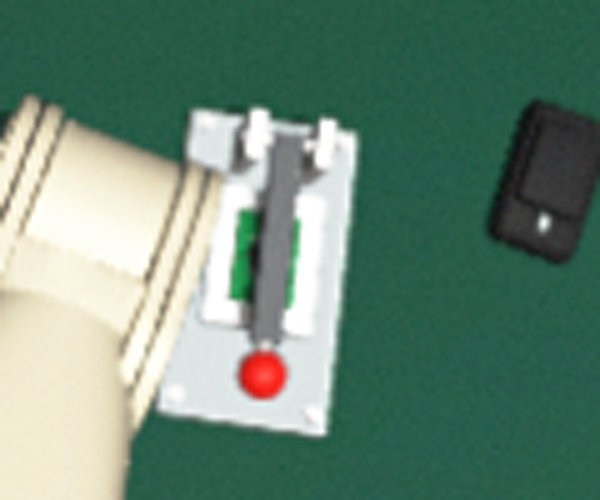

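```bash
python3 -m creep '[[[0.06,0.003,-0.01,0,0.3],[0.06,0.003,0,0,0.3],[0.06,0.003,0,0,0.3],[0.06,0.003,0,0,0.3],[0.06,0.003,0,0,0.3]]]'; python3 -m creep '[[[0,0,0,10.2,0.3],[0,0,0,10.2,0.3],[0,0,0,10.2,0.3],[0,0,0,10.2,0.3]]]'
python3 - <<'E'
from h import *
from scipy.optimize import least_squares
s=status.get_state();print(s["eef_pos"],s["ee_rot"],s["finger_gap"])
P=[]
U,V=np.meshgrid(np.arange(560),np.arange(420))
for n in("top","side"):
    d=np.load(n+"0.npz")["d"]
    m=((U>=255)&(U<=300)&(V>=120)&(V<=160)) if n=="top" else ((U>=190)&(U<=245)&(V>=135)&(V<=180))
    c=cloud(n,d,m); c=c[(c[:,2]>.23)&(c[:,0]>.6)&(c[:,0]<.72)]; P.append(c)
def frame(yaw):
    h=np.array([-np.cos(yaw),-np.sin(yaw),0]); z=(h+[0,0,-1])/2**.5; x=(h+[0,0,1])/2**.5; return np.c_[x,np.cross(z,x),z]
def res(p,C):
    q=(C-[p[0],p[1],.28])@frame(p[2])
    e=np.abs(q-[0,0,-.0275])-[.028,.031,.0275]
    return np.linalg.norm(np.maximum(e,0),axis=1)+np.minimum(e.max(1),0)
for C in (P[0],P[1],np.vstack(P)):
  for y0 in(-.2,.2):
    f=least_squares(res,[.65,.056,y0],args=(C,),loss='soft_l1',f_scale=.003);print(len(C),f.x.round(4),f.cost,np.abs(f.fun).mean())
x=f.x;R=frame(x[2]);print(R.round(3),np.array([x[0],x[1],.28])+.13*R[:,2])
E
```

```text
time_s: 6.35
eef_pos: [0.4377, 0.2019, 0.2221]
ee_rot: [178.6, -0.1, 90.6]
force: [1.6, -0.6, -0.6]
finger_gap: 0.699
time_s: 6.85
eef_pos: [0.4403, 0.2071, 0.2185]
ee_rot: [179.1, -1.1, 49.0]
force: [0.4, -0.3, -0.1]
finger_gap: 0.699
[0.4403358  0.20706357 0.21854045] [179.06363942  -1.05292055  49.03733781] 0.6987272322339706
609 [ 0.6563  0.0567 -0.0358] 0.0027240312153839815 0.002723855171995624
609 [ 0.6563  0.0567 -0.0358] 0.002724031215383864 0.002723855123147355
644 [ 0.6583  0.0559 -0.0771] 0.0015353146717941048 0.001806538717866254
644 [ 0.6583  0.0559 -0.0771] 0.0015353146717939795 0.001806538718215124
1253 [ 0.6571  0.0557 -0.0614] 0.0044361867811294605 0.0023247454000607896
1253 [ 0.6571  0.0557 -0.0614] 0.00443618678112659 0.002324745463276957
[[-0.706  0.061 -0.706]
 [ 0.043  0.998  0.043]
 [ 0.707  0.    -0.707]] [0.56533096 0.06132863 0.18807612]
```

```bash
python3 -m creep '[[[0.05,0.0153,0.01,0,0],[0.05,0.0153,0.02,0,0],[0.042,0.0153,0.03,0,0],[0,0,0,-1,0],[0,0,0,0,0]]]'
cat > look.py <<'E'
from h import *
import sys
k=sys.argv[1]; sb=list(map(int,sys.argv[2:6])); tb=list(map(int,sys.argv[6:10]))
for n,b in(("side",sb),("top",tb)):
    p,d=imaging.read_camera(n); np.savez(f"{n}{k}.npz",p=p,d=d); x=p[b[2]:b[3],b[0]:b[1]]
    f=min(800/x.shape[1],600/x.shape[0]); cv2.imwrite(f"pics/{n}{k}.png",cv2.resize(x[...,::-1],None,fx=f,fy=f,interpolation=2))
s=status.get_state();print(s["time_s"],s["q"].round(2) if hasattr(s["q"],"round") else s["q"],s["eef_pos"],s["ee_rot"])
E
python3 look.py 3 150 350 180 340 150 350 130 280
```

```text
time_s: 7.48
eef_pos: [0.5762, 0.2847, 0.1548]
ee_rot: [179.1, -1.0, 49.8]
force: [-0.5, 0.8, 0.5]
finger_gap: 0.998
7.575 [20.69 19.31 -6.24 63.11 -0.34 60.86] [0.57550801 0.2844578  0.15543235] [179.05072621  -1.00697761  49.83414594]
```

View pics/side3.png

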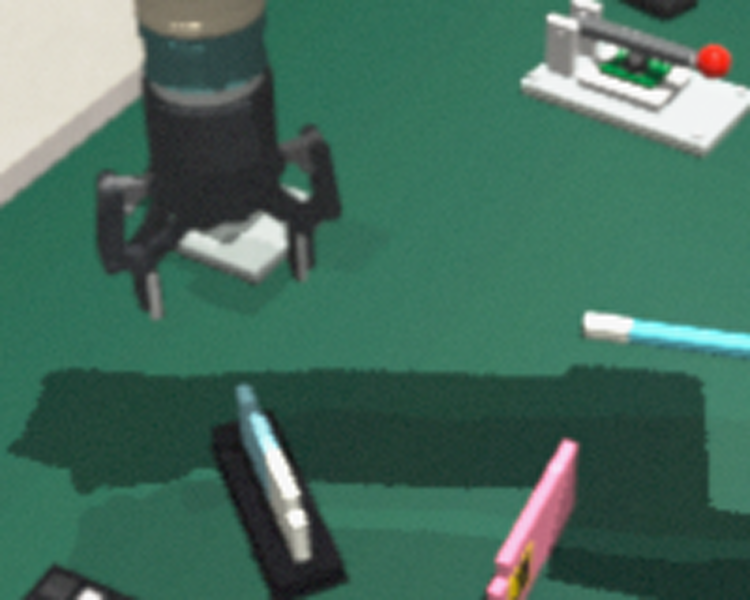

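View pics/top3.png

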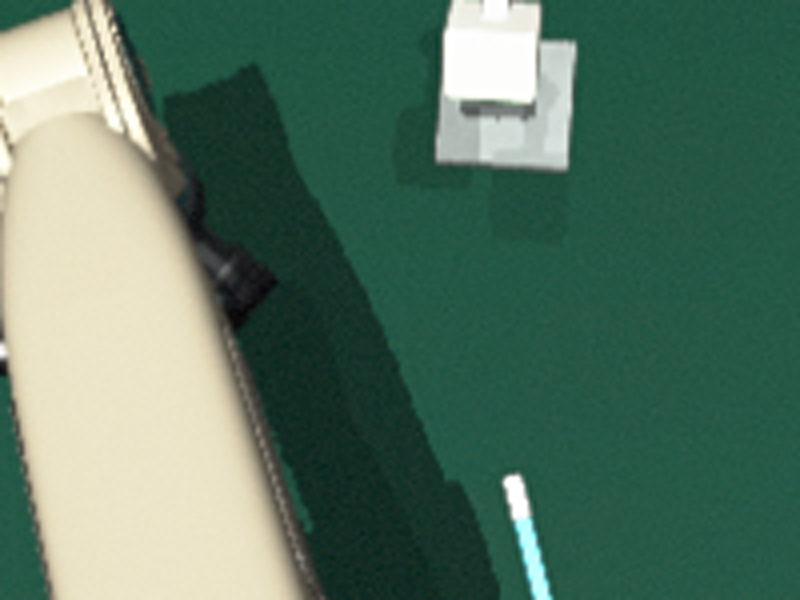

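```bash
python3 -m creep '[[[-0.0055,-0.003,0.03,0,0],[0,0,0.03,0,0]]]'
python3 - <<'E'
from h import *
R,t=Rt(); print(t,R.round(3)); g=np.array([.5678,.2839,.031]); print((R.T@(g-t)).round(4))
E
```

```text
time_s: 7.82
eef_pos: [0.5736, 0.2828, 0.1003]
ee_rot: [178.7, -1.6, 49.8]
force: [-0.1, 0.2, -0.8]
finger_gap: 0.997
[0.57359128 0.28280282 0.10027647] [[ 0.645  0.763  0.034]
 [ 0.764 -0.646  0.007]
 [ 0.027  0.022 -0.999]]
[-0.0048 -0.0066  0.069 ]
```

```bash
python3 -m creep '[[[-0.005,-0.005,0.022,0,0],[0,0,0.02,0,0]]]'
python3 - <<'E'
from h import *
R,t=Rt(); print(t,R.round(3)); g=np.array([.5678,.2839,.031]); print((R.T@(g-t)).round(4))
E
python3 look.py 4 150 350 200 340 150 350 130 280
```

```text
time_s: 8.07
eef_pos: [0.567, 0.2817, 0.0595]
ee_rot: [178.7, -1.7, 49.8]
force: [-0.6, 0.1, -0.2]
finger_gap: 0.997
[0.56701523 0.28169789 0.05948287] [[ 0.646  0.763  0.037]
 [ 0.763 -0.646  0.008]
 [ 0.03   0.023 -0.999]]
[ 0.0013 -0.0015  0.0285]
8.175 [ 20.72  23.09 -13.86  51.15  -0.34  60.98] [0.56559245 0.28102465 0.0577591 ] [178.77373158  -1.50003217  49.75160182]
```

View pics/side4.png

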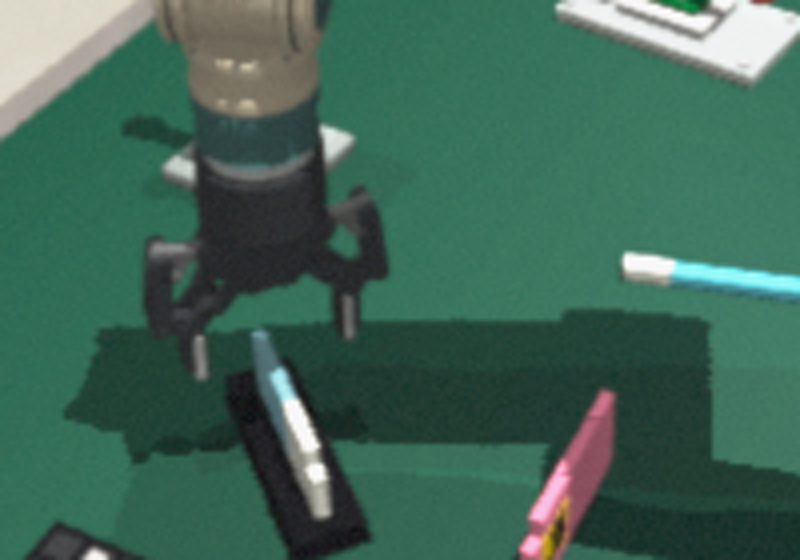

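```bash
python3 -m creep '[[[0.0035,-0.001,0.014,0,0],[0,0,0.012,0,0],[0,0,0,0,0.5]]]' 60; python3 -c "
from h import *
R,t=Rt(); print(t); g=np.array([.5678,.2839,.031]); print((R.T@(g-t)).round(4))"
```

```text
time_s: 8.55
eef_pos: [0.5696, 0.2852, 0.0337]
ee_rot: [178.6, -1.8, 49.7]
force: [0.0, 0.8, 0.1]
finger_gap: 0.816
[0.5696246  0.2851848  0.03372395]
[-0.0022 -0.0006  0.0026]
```

```bash
python3 -m creep '[[[0,0,0,0,1],[0,0,0,0,1],[0,0,0,0,1],[0,0,0,0,1]]]' 60
```

```text
time_s: 9.05
eef_pos: [0.5684, 0.2829, 0.0344]
ee_rot: [178.5, -1.4, 49.8]
force: [-3.7, -5.8, 3.7]
finger_gap: 0.084
```

```bash
python3 -m creep '[[[0,0,-0.005,0,1],[0,0,-0.02,0,1],[0,0,-0.04,0,1],[0,0,-0.05,0,1],[0,0,-0.05,0,1],[0,0,0,0,1]]]'; python3 look.py 5 150 350 160 340 150 350 130 280
```

```text
time_s: 9.8
eef_pos: [0.5636, 0.2839, 0.2053]
ee_rot: [178.6, -1.7, 49.7]
force: [-0.1, 0.2, -1.0]
finger_gap: 0.083
9.9 [21.06 15.98 -5.19 67.17 -0.44 61.34] [0.56039482 0.28256108 0.19998437] [178.81683692  -1.24828647  49.7294419 ]
```

View pics/side5.png

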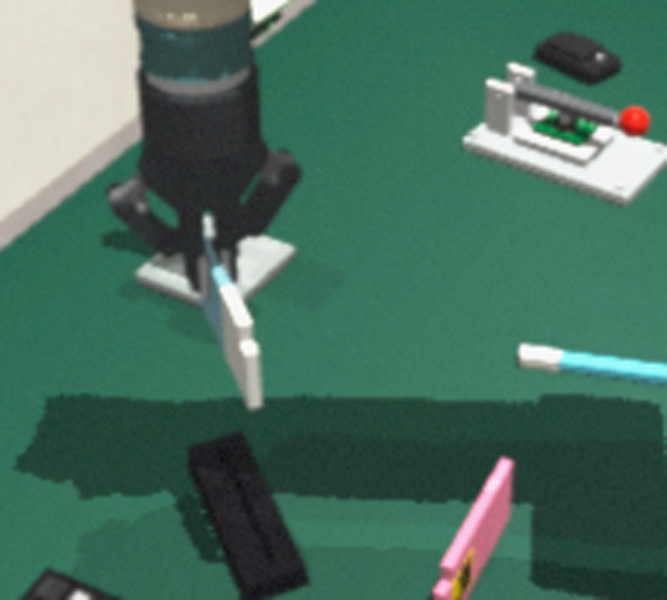

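```bash
python3 -m creep '[[[0,0,-0.05,-10.6,1],[0,0,-0.05,-10.6,1],[0,0,-0.05,-10.6,1],[0,0,-0.05,-10.6,1],[0,0,-0.05,-10.6,1],[0,0,-0.05,-10.6,1],[0,0,0,-10.6,1],[0,0,0,-10.6,1]]]';  python3 -c "
from h import *
R,t=Rt(); print(t,R.round(3),status.get_state()['q'].round(1))"
```

```text
time_s: 10.9
eef_pos: [0.5497, 0.2815, 0.4863]
ee_rot: [-179.5, 0.1, 135.8]
force: [0.8, -0.1, -0.7]
finger_gap: 0.086
[0.54965416 0.28147253 0.48632472] [[-0.717  0.697 -0.004]
 [ 0.697  0.717 -0.007]
 [-0.002 -0.008 -1.   ]] [ 21.3  15.   27.5 102.9  -0.3 -24.5]
```

```bash
python3 -m creep '[[[0,0,-0.01,-10.6,1],[0,0,-0.01,-10.6,1],[0,0,0,-10.6,1],[0,0,0,-8.5,1],[0.02,-0.05,0,0,1],[0.02,-0.05,0,0,1],[0.02,-0.05,0,0,1],[0.02,-0.05,0,0,1]]]';  python3 -c "
from h import *
R,t=Rt(); print(t,R.round(3),status.get_state()['q'].round(1))"
```

```text
time_s: 11.9
eef_pos: [0.4588, 0.085, 0.4873]
ee_rot: [-179.0, -2.3, 177.2]
force: [0.6, -1.1, -0.5]
finger_gap: 0.078
[0.45878862 0.08502124 0.48733945] [[-0.998  0.048 -0.042]
 [ 0.049  0.999 -0.016]
 [ 0.041 -0.018 -0.999]] [  3.    0.   10.4 102.8  -0.8 -84.2]
```

```bash
python3 -m creep '[[[0,-0.056,0,0,1],[0,0,-0.05,0,1],[0,0,-0.05,0,1]]]';  python3 -c "
from h import *
R,t=Rt(); print(t,R.round(3),status.get_state()['q'].round(1))"
```

```text
time_s: 12.28
eef_pos: [0.4555, 0.0261, 0.5759]
ee_rot: [-179.0, -4.1, 176.8]
force: [0.1, -0.2, -0.0]
finger_gap: 0.08
[0.45554713 0.02607059 0.57590935] [[-0.996  0.054 -0.072]
 [ 0.055  0.998 -0.013]
 [ 0.071 -0.017 -0.997]] [ -4.2   3.   24.3 115.3  -1.  -91. ]
```

```bash
python3 -m creep '[[[0,0,-0.05,0,1],[0,0,-0.05,0,1],[0,0,-0.05,0,1]]]';  python3 -c "
from h import *
R,t=Rt(); print(t,R.round(3),status.get_state()['q'].round(1))"
```

```text
time_s: 12.65
eef_pos: [0.4627, 0.0259, 0.6588]
ee_rot: [-179.1, -0.3, 176.8]
force: [-0.3, 0.1, -0.4]
finger_gap: 0.08
[0.46271379 0.02589575 0.65881226] [[-0.998  0.056 -0.007]
 [ 0.056  0.998 -0.016]
 [ 0.006 -0.016 -1.   ]] [ -4.2   6.   38.8 123.1  -0.9 -91. ]
```

```bash
python3 -m creep '[[[0,0,-0.05,0,1],[0,0,-0.05,0,1],[0,0,-0.05,0,1]]]';  python3 -c "
from h import *
R,t=Rt(); print(t,R.round(3),status.get_state()['q'].round(1))"
```

```text
time_s: 13.02
eef_pos: [0.4513, 0.0267, 0.7086]
ee_rot: [-179.0, 6.3, 176.9]
force: [0.2, -0.4, -0.9]
finger_gap: 0.081
[0.45126121 0.02674593 0.70860485] [[-0.992  0.056  0.109]
 [ 0.054  0.998 -0.023]
 [-0.111 -0.017 -0.994]] [ -4.2   3.7  43.2 123.1  -0.9 -91.1]
```

```bash
python3 -m creep '[[[0,0,-0.06,0,1],[0,0,-0.06,0,1],[0,0,-0.06,0,1],[0,0,-0.06,0,1]]]';  python3 -c "
from h import *
R,t=Rt(); print(t,R.round(3),status.get_state()['q'].round(1))"
```

```text
time_s: 13.52
eef_pos: [0.4047, 0.0314, 0.7916]
ee_rot: [-178.7, 17.6, 177.1]
force: [0.4, 1.0, -1.0]
finger_gap: 0.084
[0.40474108 0.0313681  0.79163444] [[-0.952  0.057  0.301]
 [ 0.048  0.998 -0.037]
 [-0.303 -0.021 -0.953]] [ -4.1  -1.7  49.1 123.2  -0.9 -91.1]
```

```bash
python3 -m creep '[[[0,0,-0.06,0,1],[0,0,-0.06,0,1],[0,0,-0.06,0,1],[0,0,-0.06,0,1]]]';  python3 -c "
from h import *
R,t=Rt(); print(t,R.round(3),status.get_state()['q'].round(2))"
```

```text
time_s: 14.02
eef_pos: [0.3286, 0.0412, 0.8655]
ee_rot: [-178.4, 28.7, 177.4]
force: [-0.1, 0.1, -0.7]
finger_gap: 0.081
[0.3285975  0.04122442 0.86548214] [[-0.877  0.059  0.478]
 [ 0.039  0.998 -0.05 ]
 [-0.48  -0.025 -0.877]] [ -2.63  -8.48  53.35 123.16  -1.62 -90.05]
```

```bash
python3 -m creep '[[[0,0,-0.06,0,1],[0,0,-0.06,0,1],[0,0,-0.06,0,1],[0,0,-0.06,0,1]]]';  python3 -c "
from h import *
R,t=Rt(); print(t,R.round(3),status.get_state()['q'].round(2))"
```

```text
time_s: 14.52
eef_pos: [0.2356, 0.0506, 0.9419]
ee_rot: [-178.9, 41.8, 178.6]
force: [0.3, -1.0, -1.1]
finger_gap: 0.085
[0.23561077 0.0505883  0.94185878] [[-0.745  0.037  0.666]
 [ 0.018  0.999 -0.035]
 [-0.667 -0.014 -0.745]] [ -5.49 -15.39  59.56 123.15   1.65 -93.07]
```

```bash
cat > go.py <<'E'
from h import *
import sys
g=np.array(list(map(float,sys.argv[1:4])))
R,t=Rt(); print("tcp",t.round(4),"delta tool",(R.T@(g-t)).round(4),"q",status.get_state()['q'].round(1))
H=np.array([.657,.056,.28]); yaw=-.061
h=np.array([-np.cos(yaw),-np.sin(yaw),0]); z=(h+[0,0,-1])/2**.5; x=(h+[0,0,1])/2**.5; F=np.c_[x,np.cross(z,x),z]
L=t+R@np.array([-.004,-.064,.003]); print("label in head",(F.T@(L-H)).round(4),"y err",np.degrees(np.arccos(-R[:,0]@-F[:,2])).round(1),"x err",np.degrees(np.arccos(abs(R[:,1]@F[:,1]))).round(1))
print("needed shift tool", (R.T@(F@(np.array([0,0,.13])-F.T@(L-H)))).round(4))
E
python3 go.py .48 .125 .22
```

```text
tcp [0.2356 0.0506 0.9419] delta tool [0.3005 0.0936 0.698 ] q [ -5.5 -15.4  59.6 123.2   1.7 -93.1]
label in head [ 0.7615 -0.0949 -0.1764] y err 3.5 x err 1.6
needed shift tool [0.2612 0.0978 0.7778]
```

```bash
python3 -m creep '[[[0.022,0.007,0.05,0,1],[0.022,0.007,0.05,0,1],[0.022,0.007,0.05,0,1],[0.022,0.007,0.05,0,1]]]';python3 go.py .48 .125 .22
```

```text
time_s: 15.02
eef_pos: [0.2986, 0.0677, 0.7585]
ee_rot: [-179.2, 44.8, 177.4]
force: [0.2, -0.1, -1.0]
finger_gap: 0.082
tcp [0.2986 0.0677 0.7585] delta tool [0.2523 0.0721 0.5073] q [  9.3 -33.8  10.7  90.4  -9.1 -81.5]
label in head [ 0.5889 -0.0742 -0.0896] y err 0.7 x err 0.7
needed shift tool [0.2163 0.0777 0.5897]
```

```bash
python3 -m creep '[[[0.022,0.007,0.045,0,1],[0.022,0.007,0.045,0,1],[0.022,0.007,0.045,0,1],[0.022,0.007,0.045,0,1]]]';python3 go.py .48 .125 .22
```

```text
time_s: 15.52
eef_pos: [0.3623, 0.0924, 0.5613]
ee_rot: [-179.4, 45.0, 177.5]
force: [1.2, -0.4, -1.4]
finger_gap: 0.082
tcp [0.3623 0.0924 0.5613] delta tool [0.159  0.0412 0.3232] q [ 13.6 -39.2 -18.5  67.  -11.9 -78.4]
label in head [ 0.4054 -0.0456  0.0058] y err 0.7 x err 0.7
needed shift tool [0.1234 0.0465 0.4055]
```

```bash
python3 -m creep '[[[0.024,0.006,0.045,0,1],[0.024,0.006,0.045,0,1],[0.024,0.006,0.045,0,1],[0.024,0.006,0.045,0,1]]]';python3 go.py .48 .125 .22
```

```text
time_s: 16.02
eef_pos: [0.4211, 0.1141, 0.3592]
ee_rot: [-179.5, 45.2, 177.6]
force: [1.1, -0.2, -1.0]
finger_gap: 0.084
tcp [0.4211 0.1141 0.3592] delta tool [0.0575 0.0145 0.1394] q [ 15.2 -35.6 -41.6  40.3 -12.8 -77.4]
label in head [ 0.2216 -0.0203  0.1081] y err 0.8 x err 0.8
needed shift tool [0.0223 0.0194 0.2217]
```

```bash
python3 -m creep '[[[0.025,0.008,0.02,0,1],[0.01,0.008,0.04,0,1],[0,0.004,0.045,0,1],[0,0,0.04,0,1]]]';python3 go.py .48 .125 .22
```

```text
time_s: 16.52
eef_pos: [0.4965, 0.1322, 0.2241]
ee_rot: [-179.5, 45.1, 177.9]
force: [1.0, 0.5, -1.2]
finger_gap: 0.082
tcp [0.4965 0.1322 0.2241] delta tool [ 0.0143 -0.0079 -0.0085] q [ 14.6 -19.  -50.6  14.7 -12.2 -78. ]
label in head [0.0735 0.0024 0.1511] y err 1.0 x err 1.1
needed shift tool [-0.0209 -0.0034  0.0735]
```

```bash
python3 -m creep '[[[-0.005,-0.001,0.03,0,1],[-0.008,-0.002,0.025,0,1],[-0.005,0,0.012,0,1],[0,0,0,0,1]]]';python3 go.py .48 .125 .22; python3 look.py 6 120 400 90 300 180 380 110 260
```

```text
time_s: 17.02
eef_pos: [0.5551, 0.1277, 0.1841]
ee_rot: [-179.5, 44.7, 178.0]
force: [0.0, -0.5, -0.9]
finger_gap: 0.083
tcp [0.5551 0.1277 0.1841] delta tool [ 0.028  -0.0061 -0.0782] q [ 11.6  -8.6 -49.1   5.8 -10.  -80.3]
label in head [0.0036 0.0015 0.1377] y err 1.1 x err 1.2
needed shift tool [-0.0077 -0.0017  0.0035]
17.125 [ 11.57  -8.74 -49.1    5.81 -10.   -80.27] [0.55458042 0.12777655 0.18453624] [-179.48002433   44.72891831  178.02168334]
```

View pics/side6.png

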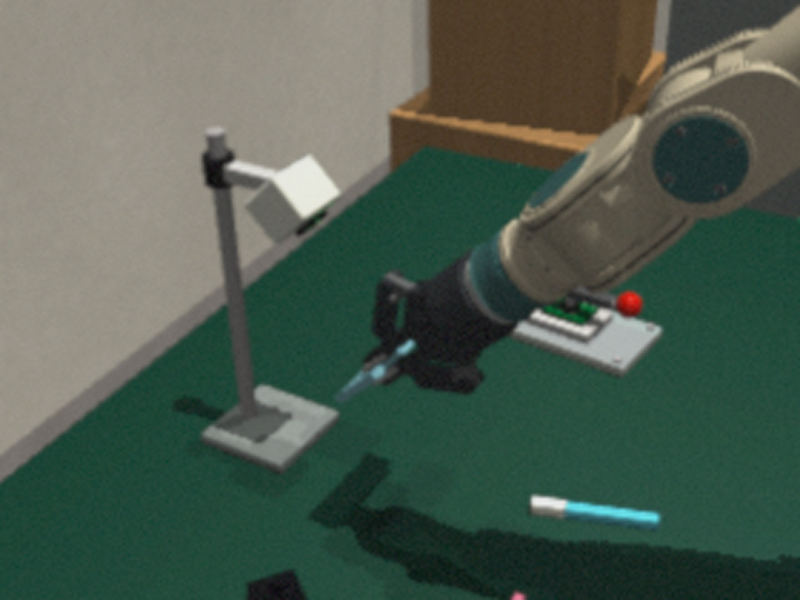

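View pics/top6.png

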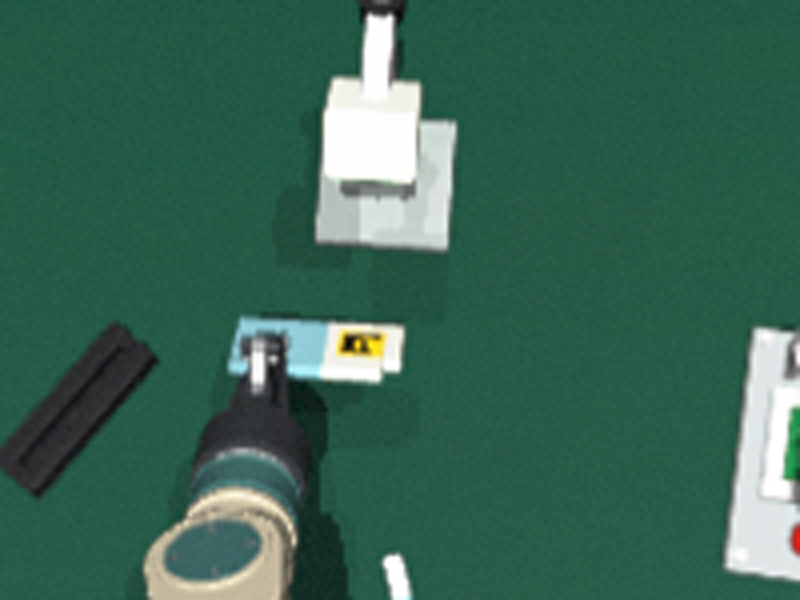

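Run:
```python
from h import *
z=np.load("top6.npz");p,d=z["p"].astype(int),z["d"];U,V=np.meshgrid(np.arange(560),np.arange(420))
m=(U>=262)&(U<=278)&(V>=191)&(V<=200)&(p[...,0]>150)&(p[...,1]>110)&(p[...,2]<100)
c=cloud("top",d,m);print(m.sum(),"yellow",np.median(c,0).round(4))
b=(U>=262)&(U<=278)&(V>=191)&(V<=200); print("uv",U[m].mean(),V[m].mean(), [U[m].min(),U[m].max(),V[m].min(),V[m].max()])
for t in masks_of("label","top")[:2]:print(t["confidence"],t["uv"],t["mask"].sum(),np.median(cloud("top",d,t["mask"]),0))
m=(U>=238)&(U<=282)&(V>=185)&(V<=210); c=cloud("top",d,m);c=c[(c[:,2]>.15)&(c[:,2]<.235)&(c[:,1]<.1)]
from scipy.optimize import least_squares
f=least_squares(lambda a:(c@np.array([a[0],a[1],1])-a[2]),[.9,0,.7],loss='soft_l1',f_scale=.003);n=np.array([f.x[0],f.x[1],1]);n/=np.linalg.norm(n);print("normal",n,len(c))
R,t=Rt();print("expected label",t+R@np.array([-.004,-.064,.003]),-R[:,0])
q=(c-t)@R; r=cv2.minAreaRect((q[:,1:]*1000).astype(np.float32));print(r)
# red knob height
m=(p[...,0]>150)&(p[...,1]<70)&(p[...,2]<70)&(U>370)&(U<400)&(V>200)&(V<260);c=cloud("top",d,m);print("knob",c.mean(0),c[:,2].max())
for t in("mouse","marker","tray"):
    q=masks_of(t,"top");print(t,[(round(x["confidence"],2),np.round(np.median(cloud("top",d,x["mask"]),0),3)) for x in q[:2]])
```

```text
38 yellow [0.5536 0.0643 0.1891]
uv 270.1578947368421 195.8421052631579 [np.int64(264), np.int64(275), np.int64(193), np.int64(198)]
0.71 [200.8, 266.7] 128 [0.36372834 0.27798684 0.05746423]
0.69 [264.7, 195.6] 439 [0.55364616 0.08756179 0.18967591]
normal [ 0.67311895 -0.03279628  0.73880666] 284
expected label [0.55692161 0.06361574 0.1858647 ] [ 0.7096699  -0.02455796  0.7041062 ]
((-59.43699645996094, -1.7820701599121094), (69.3554458618164, 62.2181282043457), 89.89411926269531)
knob [ 0.42797013 -0.27483353  0.07738101] 0.08666145338452137
mouse [(0.84, array([ 0.559, -0.48 ,  0.023])), (0.67, array([0.567, 0.497, 0.024]))]
marker [(0.66, array([0.358, 0.028, 0.012])), (0.21, array([0.554, 0.087, 0.19 ]))]
tray [(0.67, array([0.567, 0.497, 0.025]))]
```

```bash
python3 -m creep '[[[-0.006,-0.001,0.006,0,1],[0,0,0,0,1],[0,0,0,0,1],[0,0,0,0,1]]]' 60;python3 go.py .48 .125 .22; python3 -c "
from h import *
print(status.get_state()['joint_velocities']); print(workorder.sign_off())"
```

```text
time_s: 17.82
eef_pos: [0.5639, 0.1263, 0.1862]
ee_rot: [-179.5, 44.9, 178.0]
force: [-0.6, -0.1, -0.3]
finger_gap: 0.077
tcp [0.5639 0.1263 0.1862] delta tool [ 0.0355 -0.0049 -0.083 ] q [ 11.1  -7.9 -48.3   5.5  -9.7 -80.6]
label in head [-0.0012  0.0006  0.1299] y err 1.0 x err 1.2
needed shift tool [ 0.0001 -0.0006 -0.0012]
[-0.03615441  0.05207085 -0.14937449  0.22362425  0.083844   -0.0847297 ]
the job is handed in; nothing more can be done
None
```

I pressed the fixture arm down, took the ID plate from the rack by its clear end and handed the job in with the label held in front of the reader lens, at about 18 s of the 58 s allowed. The sign-off gives no verdict.

- **Pressure arm:** the fingers stopped on the knob at 81 mm, where about 82 mm is expected when it is fully down. A picture near the end showed it still down, with the knob top at 87 mm or less. The wrist force reached about 41 N for a moment while pressing with the fingertips.
- **Tilting the plate:** the moves cannot tilt the tool directly, so I raised the arm until joint 4 reached its limit, which tilted the tool outwards to about 45 degrees. Joint 4 read at most 123.2, which is the stated limit.
- **Label position:** worked out from the arm pose and the fitted reader, the label is about 1 mm off the viewing axis and 130 mm from the lens. It faces the lens to within about 1 degree and is level to about 1 degree.
- **Camera check:** before the last 8 mm correction, the top camera agreed with this to about 5 mm, and to about 3 degrees in facing direction. I did not take another picture after that correction.
- **Grip and contact:** the gripper opening matches the plate thickness. The wrist force is near zero, and nothing touches the reader.
- **Bystanders:** the mouse and tray measured as at the start. The marker read about 8 mm off, probably because it was partly hidden; the arm never came near it.

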